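Post the slide box through the archive flap

TASK

File the flat dark grey slide box: keeping it flat on the feed deck, without picking it up, push it with your fingertips against the hanging steel flap so that the flap swings inward, and on through until the box tips over the inner edge and slides down into the hatch. Then draw the fingers back so that the flap falls fully shut behind it. Leave the other things on the deck and bench where they stand.

Things in the scene. Friction and masses are not known exactly. Their poses are not given: they have to be found in the camera images.
- slide_box_center (a point): Centre (half-way up) of the slide box: a flat dark grey plastic box with a dark seam and a paper patch on top, 90 mm long (its x), 66 wide (y), 20 thick (z), 0.1 to 0.21 kg, lying loose on the feed deck, this point 10 mm above the deck. Its x points toward the flap, up to 20 degrees askew; it stands up to 35 mm off the flap's middle line.
- slide_box: The same slide box; origin at the centre of its underside, same axes.
- hatch: White archive hatch, fixed. Origin on the bench (z = 0) under the middle of the flap's front face (within 2 mm); x points level through the flap into the hatch, y to the left looking in, z up. In this frame the feed deck is a level pale wooden board, top at z = 100 mm, x from -230 to +20 mm, y -200 to +200.
- opening (a point): Middle of the opening's sill: on the deck's top in the flap's plane, axes as the hatch's. The opening is 100 mm wide (y), 52 mm high. Lintel and clear roof beyond it end 61 mm above the deck. Two guide rails 10 mm high flank it on the deck, from x = 0, y = +/-51 mm flaring out to x = -60, y = +/-77 mm (in this frame).
- deck_edge (a point): Middle of the deck's inner edge, 20 mm beyond the flap's plane, at the deck's top. Here a slick metal ramp drops at 42 degrees to the well's floor, 96 mm lower; the well is 140 mm wide and its far wall is 205 mm beyond this edge. A box on the deck tips and slides down the ramp by itself once its middle has passed this edge.
- flap (a joint): Flap angle in rad: 0 hanging shut, up to 1.5 swung inward, away from the robot. Steel plate 96 mm wide, 47 tall, 3 thick, 70 g, hung from a pin 52 mm above the deck, lower edge 3 mm above the deck. No spring: a light push from the deck side swings it in; it falls shut in about a second when nothing holds it.
- jar: Bystander, loose: small round specimen jar, 32 mm across, 48 mm tall, standing on the deck's left (+y) side. Origin at the centre of its underside.
- dishes: Bystander, loose: stack of three petri dishes, 54 mm across, 29 mm tall, on the deck's right (-y) side near the flap. Origin at the centre of its underside.
- tip_box: Bystander, loose: small box with a clear lid, 60 x 45 x 40 mm, on the deck's right (-y) side, nearer the robot. Origin at the centre of its underside.
- tube_rack: Bystander, loose: white rack of capped tubes, 200 x 75 x 86 mm, on the bench to the left. Origin at the centre of its underside.
- reagent: Bystander, loose: reagent bottle, 68 mm across, 150 mm tall, on the bench to the right. Origin at the centre of its underside.
- beaker: Bystander, loose: glass beaker, 76 mm across, 85 mm tall, on the bench to the right. Origin at the centre of its underside.
- wash: Bystander, loose: white bottle, 56 mm across, 100 mm tall, on the bench to the left. Origin at the centre of its underside.
Mind the look-alikes: they are no part of the job. What is shaped like the slide_box but blue is not meant.

How it is judged (in metres and radians):
On the way, in this order (a step that is already met when the one before it is completed fails the run):
1. the slide box, pushed along the deck, has swung the flap inward and its front is through the opening (value of joint flap above 0.4 rad and x of slide_box_center in the frame of hatch between -0.035 and 0.05 m and height (world z) of slide_box_center below 0.125 m), for 0.05 s.
2. the slide box lies down in the well and the flap hangs shut behind it (x of slide_box_center in the frame of hatch between 0.055 and 0.225 m and y of slide_box_center in the frame of hatch between -0.07 and 0.07 m and height (world z) of slide_box_center below 0.085 m and value of joint flap below 0.06 rad and linear speed of slide_box below 0.02 m/s), for 0.2 s.
At the end, for the whole second after the job is handed in: The slide box lies at rest in the well behind the flap (its centre 55 to 225 mm beyond the flap's plane, within the well's walls and at least 15 mm below the deck's top), and the flap hangs shut to within 0.06 rad (all of step 2); the robot touches nothing.
It fails at once if the slide box is lifted: its centre rises more than 15 mm above where it lies on the deck (height (world z) of slide_box_center above 0.125 m).
It fails at once if a bystander (jar, dishes, tip box, tube rack, bottles or beaker) is moved more than 20 mm (distance of any of jar, dishes, tip_box, tube_rack, reagent, beaker, wash from where it was at the start of the episode above 0.02 m).
It also fails if it takes over 48 s, if anything falls off the work surface, if the arm or the gripper's body presses on something with over 40 N, if the wrist force passes 120 N, or if a joint passes its speed limit or range.

ROBOT

A 6-joint arm with a two-finger parallel gripper is mounted at the origin on the work surface. World frame = base frame: x ahead of the robot, y to its left, z up, the work surface at z = 0. Lengths are in m, angles in degrees, forces in N, time in s.
With the tool pointing down it reaches from about 0.4 to 0.825 m from the base axis. Payload 7 kg.
Tool frame: the origin (TCP) lies between the finger pads; the fingertips stand 11 mm ahead of it and the grasp point (between the pads) lies 8 mm behind it; z points along the fingers, y is the direction in which the jaws open and shut (so a half turn about z gives the same grasp; the last joint's range is limited). The gripper opens to 88 mm and grips with 3 to 60 N. Pads are 19 mm wide; open, the fingers measure 130 mm over their backs; the gripper's body (78 mm by 193 mm) begins 47 mm behind the grasp point.
Start: joints at [16.507, 20.546, 0.682, 0, -70.136, -16.507], TCP at [0.675, -0, 0.238] pointing down, gripper open.
Joint ranges: [-176.03, 176.03], [-82.01, 121.73], [-58.28, 71.71], [-173.87, 95.51], [-174.79, -0.11], [-173.66, 173.66]. Speed limits (degrees/s): [136.94, 136.94, 172.46, 180, 180, 180].

INTERFACE

Orientations are given as [roll, pitch, yaw] about the fixed x, y, z axes, in that order (R = Rz(yaw) Ry(pitch) Rx(roll)).
In Python, from plant import r gives the robot as it stands.
- The arm moves only by the shell command python3 -m inch 'ROWS' [OPENING] [FORCE]. ROWS is JSON, a list of rows, each an object of numbers: "x", "y", "z": the shift along the tool's x, y, z as a fraction of full scale; "yaw": the turn about the tool's z as a fraction of full scale. In form: [{"x": .., "y": .., "z": .., "yaw": ..}, ...]. A call has 1 to 5 rows; each row shifts and turns the pose as measured when the row begins, along the tool's axes as they then stand; what a row does not reach is not made up. Full scale, the value 1, is 0.025 m for a shift and 4 degrees for a turn. A row lasts 1/12 s, in which the tool goes at most 41.7 mm and 7.16 degrees, less where a joint would pass 70% of its speed; a pose out of reach is approached as far as the arm can. A call with a number of a shift or a turn outside -1 to 1 is refused whole. A call with a gripper value outside its range is refused whole. OPENING is the opening, from -1 (shut) to 1 (fully open), set as the call begins (- or left out, the last holds). The fingers move at their own pace and stop on an object; FORCE is the grip in N (left out, the last holds). Time passes only in rows, so rows that do not move let the fingers close. It gives the time, the measured TCP pose, the force and the opening at its end, in the units of the state.
- r.get_state(): the state, without advancing time (a new reading comes with each control period).
- r.capture(name): name is "scene" or "side" or "wrist"; returns (picture, depth): 480x640x3 uint8, red, green, blue; 480x640 float32, m along the optical axis (not along the pixel's ray), 0 where there is no reading.
- r.camera_info(name): a dict with "mtx" (3x3 intrinsics, pixels), "pose" (4x4, takes a point from camera to world coordinates). Camera axes: x right, y down, z forward; pixel columns grow to the right and rows downward; lengths in m; the calibration is good to about 2 mm. A picture is of the moment at which its call begins: read the wrist's pose just before it. camera_info takes no time and is no camera call; for the wrist camera it gives the pose at the moment of the call.
- r.close_job(): hands the job in, once; it reports no verdict.
The state is a dict: "time_s": time; "joints": joint angles; "qd": joint speeds; "joint_torque": joint torques, N m; "tcp_pos": TCP position; "eef_rot": TCP orientation; "contact_force": force on the tool from outside, world axes, zero at the start; "moment": the same for the moment, N m; "gripper_width": finger opening in m.
Only numpy, scipy, OpenCV 4.12 (cv2) and the standard library are available. Lean on these libraries where they do the work, as an engineer would, in place of code of your own. Each camera call takes 0.05 s, during which the arm holds its last target. There are 200 camera calls.

## Working session

There is one attempt and no reset: what is moved stays moved. The work goes in short steps, Python scripts to look and compute and a shell command to move; the robot and the scene stay as the last step left them, time stands still between calls to the robot, and variables do not carry over. Pictures are saved under pics/ and viewed, about 8 in all and at most 12, crops included, and the job is handed in when it is done.

```bash
mkdir -p pics
cat > h.py <<'E'
import numpy as np,cv2
from plant import r
def snap(n,f):
    i=r.camera_info(n);p,d=r.capture(n)
    cv2.imwrite(f'pics/{f}.png',p[:,:,::-1]);np.savez(f'pics/{f}.npz',p=p,d=d,K=i['mtx'],T=i['pose'])
    return p,d,np.array(i['mtx']),np.array(i['pose'])
def ray(K,T,uv,z):
    uv=np.atleast_2d(uv).astype(float);v=np.c_[uv,np.ones(len(uv))]@np.linalg.inv(K).T@T[:3,:3].T
    o=T[:3,3];return o+v*((z-o[2])/v[:,2:3])
def cloud(d,K,T):
    v,u=np.mgrid[:480,:640];c=np.stack([(u-K[0,2])/K[0,0]*d,(v-K[1,2])/K[1,1]*d,d],-1)
    return c@T[:3,:3].T+T[:3,3]
E
python3 - <<'E'
from h import *
a=snap('scene','s1')[0];b=snap('side','d1')[0]
for n in('scene','side'):
    print(n,np.round(r.camera_info(n)['pose'],3).tolist())
s=r.get_state();print(s['time_s'],s['tcp_pos'],s['eef_rot'],s['gripper_width'])
E
```

```text
scene [[0.398, 0.502, -0.768, 1.295], [0.918, -0.21, 0.337, -0.312], [0.008, -0.839, -0.544, 0.639], [0.0, 0.0, 0.0, 1.0]]
side [[-0.944, -0.18, 0.275, 0.206], [-0.329, 0.477, -0.815, 1.028], [0.016, -0.86, -0.51, 0.75], [0.0, 0.0, 0.0, 1.0]]
0.1 [ 6.74575154e-01 -5.31347162e-05  2.36736307e-01] [ 1.79914523e+02 -8.11474006e-03 -9.00086940e+01] 0.08763336255943865
```

View pics/s1.png

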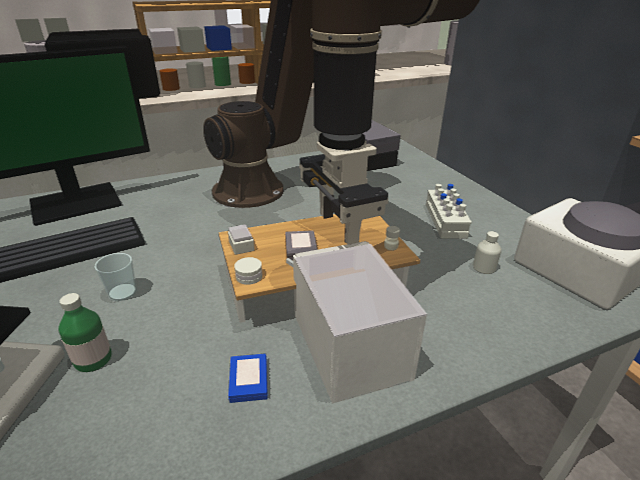

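View pics/d1.png

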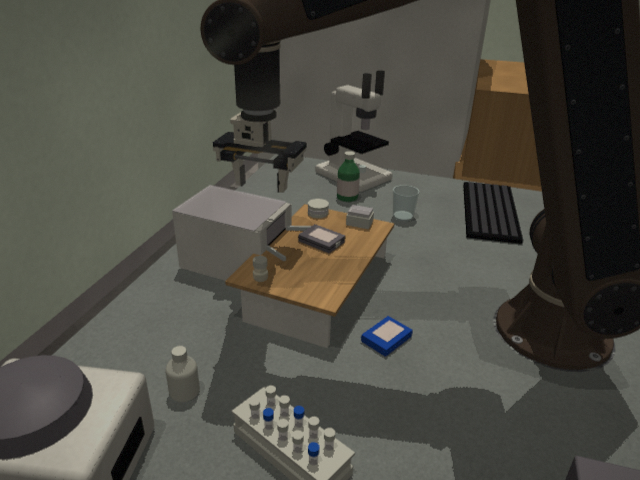

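Run:
```python
from h import *
snap('wrist','w1')
import cv2
for f in('s1','d1','w1'):
    D=np.load(f'pics/{f}.npz');p,d,K,T=D['p'],D['d'],D['K'],D['T']
    P=cloud(d,K,T);hsv=cv2.cvtColor(p,cv2.COLOR_RGB2HSV)
    ok=d>0
    wood=ok&(hsv[...,0]>8)&(hsv[...,0]<25)&(hsv[...,1]>70)&(abs(P[...,2]-.1)<.006)
    n,l,st,_=cv2.connectedComponentsWithStats(cv2.morphologyEx(wood.astype(np.uint8),cv2.MORPH_CLOSE,np.ones((5,5))))
    if n<2: print(f,'none');continue
    k=1+np.argmax(st[1:,4]);m=wood&(l==k)
    q=P[m][:,:2].astype(np.float32);rc=cv2.minAreaRect(q*1000);print(f,'wood',m.sum(),P[m][:,2].mean(),rc,cv2.boxPoints(rc).tolist())
    h=cv2.convexHull(np.argwhere(m)[:,::-1].astype(np.int32));hm=np.zeros(d.shape,np.uint8);cv2.fillConvexPoly(hm,h,1)
    g=((hm>0)&ok&(abs(P[...,2]-.12)<.006)).astype(np.uint8)
    n,l,st,c=cv2.connectedComponentsWithStats(g)
    for k in range(1,n):
        if st[k,4]<60: continue
        mm=l==k;q=P[mm];rc=cv2.minAreaRect(q[:,:2].astype(np.float32)*1000);print('  blob',st[k],c[k].round(),q.mean(0).round(3),rc, p[mm].mean(0).round())
D=np.load('pics/w1.npz')['p'];A=cv2.resize(cv2.imread('pics/d1.png')[190:310,220:410],None,fx=3,fy=3,interpolation=2)
B=cv2.resize(D[:,:,::-1],(400,300));c=np.zeros((360,970,3),np.uint8);c[:,:570]=A;c[:300,570:]=B;cv2.imwrite('pics/c1.png',cv2.resize(c,(800,297)))
```

```text
s1 wood 4231 0.10199574014620472 ((528.6719970703125, -35.6763916015625), (301.2664794921875, 256.14630126953125), 84.69137573242188) [[387.2115478515625, -173.81414794921875], [642.2591552734375, -197.51290893554688], [670.1324462890625, 102.46136474609375], [415.0848388671875, 126.16012573242188]]
  blob [285 230  32  27 654] [299. 242.] [ 0.535 -0.023  0.122] ((533.5680541992188, -20.719032287597656), (66.28707122802734, 91.9705810546875), 72.84597778320312) [164. 154. 150.]
  blob [228 235  26  15 112] [241. 245.] [ 0.497 -0.144  0.12 ] ((485.7320251464844, -152.56716918945312), (67.56620025634766, 35.11593246459961), 41.58869552612305) [118. 115. 102.]
  blob [235 268  27  12 127] [248. 275.] [ 0.607 -0.159  0.12 ] ((603.47021484375, -158.81260681152344), (52.023712158203125, 22.113563537597656), 76.04747772216797) [122. 118. 110.]
d1 wood 8256 0.09903208764315365 ((531.1637573242188, 16.054351806640625), (407.3133544921875, 252.68849182128906), 85.04619598388672) [[387.7051696777344, -175.93145751953125], [639.4498291015625, -197.75173950195312], [674.622314453125, 208.04016113
[... 1100 characters left out ...]
5, 49.90534210205078], [441.68365478515625, -195.65957641601562], [661.4981079101562, -161.97769165039062], [623.8705444335938, 83.58721923828125]]
  blob [410   0  62  53 473] [427.  34.] [ 0.603 -0.139  0.12 ] ((597.481689453125, -139.7174835205078), (16.645280838012695, 49.36789321899414), 57.34124755859375) [100.  99.  96.]
  blob [569   6  68  65 896] [586.  46.] [ 0.497 -0.131  0.12 ] ((489.7123107910156, -126.5517349243164), (28.418838500976562, 58.863929748535156), 48.42340087890625) [83. 83. 77.]
  blob [  434   150   149   118 10758] [507. 209.] [ 0.535 -0.022  0.121] ((532.11083984375, -20.28105926513672), (66.16761016845703, 93.48553466796875), 72.23041534423828) [163. 156. 157.]
```

View pics/c1.png

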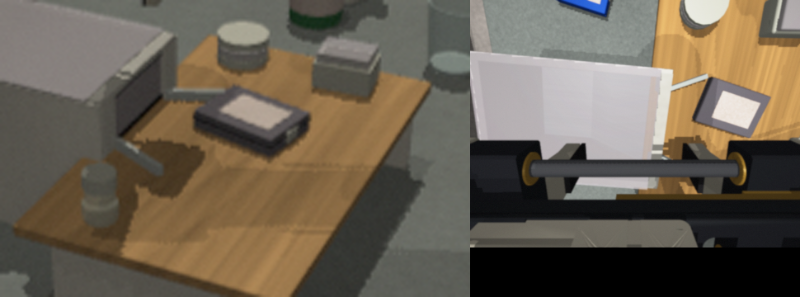

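The candidates are:
- The dark grey box on the deck, at scene (299,242) and side (322,236).
- A blue box on the bench, at side (387,335).
- A blue box on the bench, at scene (248,377).

The crop confirms that the grey box with the paper patch, lying on the deck, is the one meant. It measures 66 x 93 mm with its top at z = 0.12. Its centre is about (0.532, -0.020) at yaw -17.5°. The hatch origin is about (0.636, 0.007) at yaw -5.1°. In the hatch frame the box sits at (-101, -36) mm and -12.5°, so I have to square and centre it before pushing.

```bash
cat > g.py <<'E'
# usage: g.py h|w x y z yaw : target in hatch(mm)/world(mm) -> shifts in row units
import sys;from h import *
H=np.array([.6358,.0067]);Y=-5.1
f,x,y,z,w=sys.argv[1],*map(float,sys.argv[2:])
a=np.radians(Y);R=np.array([[np.cos(a),-np.sin(a)],[np.sin(a),np.cos(a)]])
s=r.get_state();p=np.array(s['tcp_pos']);psi=s['eef_rot'][2]
t=np.array([x,y])/1000
if f=='h': t=H+R@t;w+=Y
d=t-p[:2];b=np.radians(psi)
hp=R.T@(p[:2]-H)*1000
print('t',round(s['time_s'],2),'hatch xy',hp.round(1),'yaw',round(psi-Y,2),'z',p[2].round(4),'F',np.round(s['contact_force'],1),'w',round(s['gripper_width'],4))
print('units x %.2f y %.2f z %.2f yaw %.2f'%(d@[np.cos(b),np.sin(b)]/.025,d@[np.sin(b),-np.cos(b)]/.025,(p[2]-z/1000)/.025,-((w-psi+180)%360-180)/4))
E
python3 -m inch '[{"y":1,"x":0.1},{"y":1,"x":0.2},{"y":1,"x":0.2},{"y":1,"x":0.2},{"y":1,"x":0.1}]' 1 5
python3 -m inch '[{"yaw":-1},{"yaw":-1},{"yaw":-1},{"yaw":-1},{"yaw":-1}]'
python3 -m inch '[{"yaw":-1},{"yaw":-1},{"yaw":-1},{"yaw":-1},{"yaw":-1}]'
python3 -m inch '[{"yaw":-1},{"yaw":-1},{"yaw":-1},{"yaw":-1},{"yaw":-1}]'
python3 g.py w 532.3 -20 150 -17.5
```

```text
t 0.15 hatch xy [39.3 -3.3] yaw -84.9 z 0.2369 F [-0.3 -0.   0.3] w 0.0875
units x 0.80 y 5.69 z 3.47 yaw -18.13validation failed for argument at $[0]...
validation failed for argument at $[0]...
validation failed for argument at $[0]...
validation failed for argument at $[0]...
```

```bash
python3 -m inch '[{"x":0.1,"y":1,"z":0,"yaw":0},{"x":0.2,"y":1,"z":0,"yaw":0},{"x":0.2,"y":1,"z":0,"yaw":0},{"x":0.2,"y":1,"z":0,"yaw":0},{"x":0.1,"y":1,"z":0,"yaw":0}]' 1 5
python3 g.py w 532.3 -20 150 -17.5
```

```text
time_s: 0.57
tcp_pos: [0.5477, -0.0204, 0.232]
eef_rot: [179.6, -0.1, -90.0]
contact_force: [0.6, 0.3, 0.0]
gripper_width: 0.0876
t 0.57 hatch xy [-85.4 -34.8] yaw -84.92 z 0.232 F [0.6 0.3 0. ] w 0.0876
units x -0.02 y 0.61 z 3.28 yaw -18.13
```

```bash
python3 -m inch '[{"x":0,"y":0.3,"z":0,"yaw":-1},{"x":0,"y":0,"z":0,"yaw":-1},{"x":0,"y":0,"z":0,"yaw":-1},{"x":0,"y":0,"z":0,"yaw":-1},{"x":0,"y":0,"z":0,"yaw":-1}]' >/dev/null
python3 -m inch '[{"x":0,"y":0,"z":0,"yaw":-1},{"x":0,"y":0,"z":0,"yaw":-1},{"x":0,"y":0,"z":0,"yaw":-1},{"x":0,"y":0,"z":0,"yaw":-1},{"x":0,"y":0,"z":0,"yaw":-1}]' >/dev/null
python3 -m inch '[{"x":0,"y":0,"z":0,"yaw":-1},{"x":0,"y":0,"z":0,"yaw":-1},{"x":0,"y":0,"z":0,"yaw":-1},{"x":0,"y":0,"z":0,"yaw":-1},{"x":0,"y":0,"z":0,"yaw":-1}]' 
python3 g.py w 532.3 -20 150 -17.5
```

```text
time_s: 1.82
tcp_pos: [0.5305, -0.0217, 0.2309]
eef_rot: [179.7, 0.6, -27.3]
contact_force: [-1.3, -0.5, 0.8]
gripper_width: 0.0877
t 1.82 hatch xy [-102.4  -37.7] yaw -22.18 z 0.2309 F [-1.3 -0.5  0.8] w 0.0877
units x 0.03 y -0.10 z 3.24 yaw -2.45
```

```bash
python3 -m inch '[{"x":0,"y":0,"z":0,"yaw":-1},{"x":0,"y":-0.1,"z":0,"yaw":-1},{"x":0,"y":0,"z":0,"yaw":-0.4},{"x":0,"y":0,"z":1,"yaw":0},{"x":0,"y":0,"z":1,"yaw":0}]' >/dev/null
python3 g.py w 532.3 -20 118 -17.5
python3 - <<'E'
from h import *
p,d,K,T=snap('wrist','w2');P=cloud(d,K,T)
cv2.imwrite('pics/w2b.png',p[:,:,::-1])
E
```

```text
t 2.23 hatch xy [-99.8 -34.6] yaw -11.74 z 0.1841 F [-0.2  0.4 -0.2] w 0.0877
units x -0.03 y 0.05 z 2.64 yaw 0.16
```

View pics/w2.png

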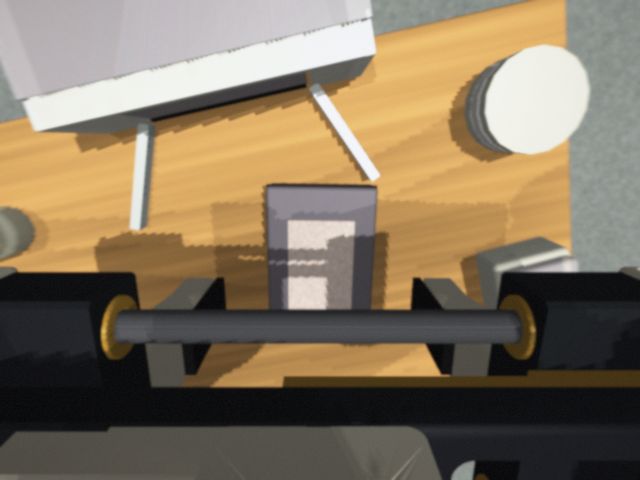

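The box sits centred between the fingers, with its front corners at (267,185) and (377,187). The right rail tip is at (375,178), right beside the box's front right corner. The tip box at (525,270) is clear of the right finger. I'll descend and close gently.

```bash
python3 -m inch '[{"x":0,"y":0,"z":0.9,"yaw":0.1},{"x":0,"y":0,"z":0.9,"yaw":0},{"x":0,"y":0,"z":0.7,"yaw":0},{"x":0,"y":0,"z":0,"yaw":0}]' >/dev/null
python3 g.py w 532.3 -20 118 -17.5
```

```text
t 2.62 hatch xy [-103.7  -35.7] yaw -12.23 z 0.1146 F [-0.6 -0.1 -1.3] w 0.0874
units x 0.12 y -0.02 z -0.13 yaw 0.04
```

```bash
python3 -m inch '[{"x":0,"y":0,"z":-0.1,"yaw":0},{"x":0,"y":0,"z":0,"yaw":0},{"x":0,"y":0,"z":0,"yaw":0},{"x":0,"y":0,"z":0,"yaw":0},{"x":0,"y":0,"z":0,"yaw":0}]' 0.53 3 
python3 g.py h -110 0 117 0
```

```text
time_s: 3.03
tcp_pos: [0.5315, -0.0194, 0.1219]
eef_rot: [179.8, 0.5, -17.3]
contact_force: [-0.6, 0.1, 0.4]
gripper_width: 0.0679
t 3.03 hatch xy [-101.6  -35.3] yaw -12.19 z 0.1219 F [-0.6  0.1  0.4] w 0.0679
units x -0.63 y -1.31 z 0.20 yaw -3.05
```

```bash
python3 -m inch '[{"x":0,"y":-0.25,"z":0.1,"yaw":0},{"x":0,"y":-0.3,"z":0.1,"yaw":-0.4},{"x":0,"y":-0.3,"z":0,"yaw":-0.6},{"x":0,"y":-0.3,"z":0,"yaw":-0.6},{"x":0,"y":-0.2,"z":0,"yaw":-0.6}]' 
python3 g.py h -110 0 117 0
```

```text
time_s: 3.45
tcp_pos: [0.5417, 0.0153, 0.1185]
eef_rot: [179.9, 0.3, -8.0]
contact_force: [0.1, -1.2, 0.2]
gripper_width: 0.0673
t 3.45 hatch xy [-94.5   0.2] yaw -2.91 z 0.1185 F [ 0.1 -1.2  0.2] w 0.0673
units x -0.62 y 0.04 z 0.06 yaw -0.73
```

```bash
python3 -m inch '[{"x":0,"y":0,"z":0,"yaw":-0.5},{"x":0,"y":0,"z":0,"yaw":-0.2},{"x":0,"y":0,"z":0,"yaw":0}]' >/dev/null
python3 g.py h -96 0 185 0
python3 -m inch '[{"x":0,"y":0,"z":0,"yaw":0},{"x":0,"y":0,"z":0,"yaw":0},{"x":0,"y":0,"z":0,"yaw":0},{"x":0,"y":0,"z":-0.8,"yaw":0},{"x":0,"y":0,"z":-0.8,"yaw":0}]' 1 3
python3 -m inch '[{"x":-1,"y":0,"z":-0.5,"yaw":0},{"x":-1,"y":0,"z":0,"yaw":0},{"x":-1,"y":0,"z":0,"yaw":0}]' -0.3 >/dev/null
python3 g.py h -170 0 118 0
python3 - <<'E'
from h import *
p,d,K,T=snap('wrist','w3');P=cloud(d,K,T)
H=np.array([.6358,.0067]);a=np.radians(-5.1);R=np.array([[np.cos(a),-np.sin(a)],[np.sin(a),np.cos(a)]])
m=((d>0)&(abs(P[...,2]-.12)<.005)).astype(np.uint8);n,l,st,c=cv2.connectedComponentsWithStats(m)
for k in range(1,n):
    if st[k,4]>500:
        q=((P[l==k][:,:2]-H)@R*1000).astype(np.float32);print(st[k],cv2.minAreaRect(q))
E
```

```text
t 3.7 hatch xy [-93.9   3. ] yaw 0.49 z 0.1182 F [-1.1 -1.3  0.5] w 0.067
units x -0.08 y 0.12 z -2.67 yaw 0.12
time_s: 4.12
tcp_pos: [0.5403, 0.018, 0.1548]
eef_rot: [179.8, 0.8, -4.8]
contact_force: [0.4, 0.7, 0.6]
gripper_width: 0.0871
t 4.37 hatch xy [-167.1    3.2] yaw 0.16 z 0.1714 F [-0.1  0.9  0.6] w 0.0731
units x -0.12 y 0.13 z 2.14 yaw 0.04
[   0    0   42   66 1433] ((-47.4359130859375, 150.79090881347656), (15.79813289642334, 31.09409523010254), 67.24712371826172)
[ 603    0   37   71 1158] ((-47.41478729248047, -146.8663787841797), (39.255191802978516, 9.802765846252441), 35.445404052734375)
[  255    38   132   182 22145] ((-93.63328552246094, 2.7505359649658203), (66.26893615722656, 92.25206756591797), 89.01581573486328)
[ 556  184   84   88 1233] ((-136.41610717773438, -144.88458251953125), (30.23234748840332, 63.10079574584961), 55.58715057373047)
```

View pics/w3.png

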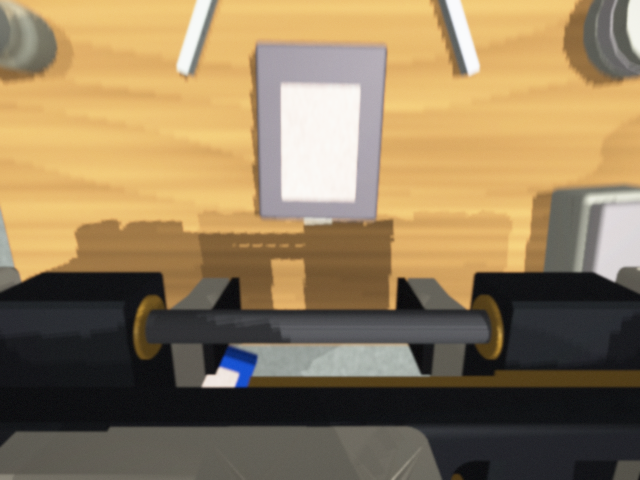

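The box is now square: hatch (-94, +3) mm at -1°, centred between the rail tips at (185,72) and (472,72). I'll lower the narrowed fingers behind it and push.

```bash
python3 -m inch '[{"x":0,"y":0.1,"z":0,"yaw":0},{"x":0,"y":0,"z":0.7,"yaw":0},{"x":0,"y":0,"z":0.7,"yaw":0},{"x":0,"y":0,"z":0.6,"yaw":0},{"x":0,"y":0,"z":0,"yaw":0}]' -0.3 30 >/dev/null
python3 g.py h -150 2 117 0
```

```text
t 4.83 hatch xy [-1.714e+02 -1.000e-01] yaw 0.07 z 0.1229 F [-0.4  0.2  0. ] w 0.0359
units x 0.86 y -0.08 z 0.24 yaw 0.02
```

```bash
python3 -m inch '[{"x":0.4,"y":-0.1,"z":0.2,"yaw":0},{"x":0.4,"y":0,"z":0,"yaw":0},{"x":0.4,"y":0,"z":0,"yaw":0},{"x":0.4,"y":0,"z":0,"yaw":0},{"x":0.4,"y":0,"z":0,"yaw":0}]' >/dev/null
python3 g.py h -100 2 117 0
python3 -m inch '[{"x":0.3,"y":0,"z":0,"yaw":0},{"x":0.3,"y":0,"z":0,"yaw":0},{"x":0.3,"y":0,"z":0,"yaw":0},{"x":0,"y":0,"z":0,"yaw":0}]' >/dev/null
python3 g.py h -60 2 117 0
```

```text
t 5.25 hatch xy [-118.     1.6] yaw 0.04 z 0.1194 F [-1.2 -0.7 -0.5] w 0.0307
units x 0.72 y -0.02 z 0.10 yaw 0.01
t 5.58 hatch xy [-89.9   1.4] yaw -0.04 z 0.12 F [-0.3 -0.3  0.2] w 0.0308
units x 1.20 y -0.02 z 0.12 yaw -0.01
```

```bash
python3 -m inch '[{"x":0.3,"y":0,"z":0.05,"yaw":0},{"x":0.3,"y":0,"z":0.05,"yaw":0},{"x":0.3,"y":0,"z":0,"yaw":0},{"x":0,"y":0,"z":0,"yaw":0}]' >/dev/null
python3 g.py h -30 2 117 0
python3 - <<'E'
from h import *
a=snap('wrist','w4')[0];b=snap('side','d4')[0]
A=cv2.resize(a[:300],(480,225));B=cv2.resize(b[170:310,160:400],(480,280),interpolation=2)
cv2.imwrite('pics/c4.png',np.vstack([A,B])[:,:,::-1])
E
```

```text
t 5.92 hatch xy [-65.8   1.2] yaw -0.04 z 0.1174 F [0.7 0.5 0. ] w 0.0305
units x 1.43 y -0.03 z 0.02 yaw -0.01
```

View pics/c4.png

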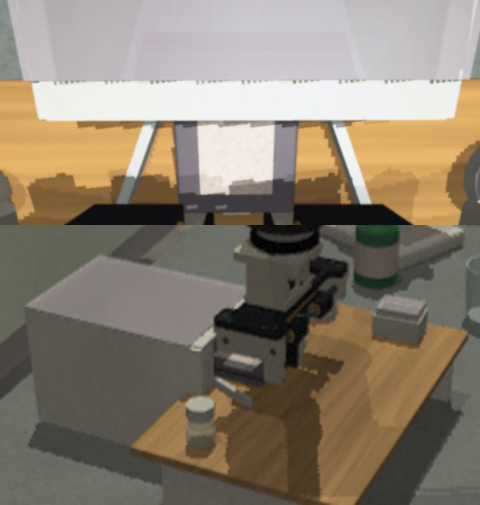

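```bash
python3 -m inch '[{"x":0.3,"y":0,"z":0,"yaw":0},{"x":0.3,"y":0,"z":0,"yaw":0},{"x":0.3,"y":0,"z":0,"yaw":0},{"x":0.2,"y":0,"z":0,"yaw":0},{"x":0,"y":0,"z":0,"yaw":0}]' >/dev/null
python3 g.py h -25 2 117 0
python3 -m inch '[{"x":0.3,"y":0,"z":0,"yaw":0},{"x":0.2,"y":0,"z":0,"yaw":0},{"x":0,"y":0,"z":0,"yaw":0},{"x":0,"y":0,"z":0,"yaw":0}]' >/dev/null
python3 g.py h -60 2 117 0
```

```text
t 6.43 hatch xy [-37.6   1.1] yaw -0.02 z 0.1174 F [-0.2  0.8 -0.4] w 0.0311
units x 0.50 y -0.04 z 0.02 yaw -0.01
t 6.77 hatch xy [-23.   1.] yaw -0.04 z 0.1172 F [ 0.1  0.4 -0.2] w 0.0307
units x -1.48 y -0.04 z 0.01 yaw -0.01
```

Contact is now past -14, so the box's centre should be at about +31. I'll draw back and look.

```bash
python3 -m inch '[{"x":-0.5,"y":0,"z":0,"yaw":0},{"x":-1,"y":0,"z":0,"yaw":0},{"x":-1,"y":0,"z":0,"yaw":0},{"x":-1,"y":0,"z":0,"yaw":0},{"x":-1,"y":0,"z":0,"yaw":0}]' >/dev/null
python3 -m inch '[{"x":-0.5,"y":0,"z":-1,"yaw":0},{"x":0,"y":0,"z":-1,"yaw":0},{"x":0,"y":0,"z":-1,"yaw":0},{"x":0,"y":0,"z":-1,"yaw":0},{"x":0,"y":0,"z":0,"yaw":0}]' >/dev/null
python3 -m inch '[{"x":0,"y":0,"z":0,"yaw":0},{"x":0,"y":0,"z":0,"yaw":0},{"x":0,"y":0,"z":0,"yaw":0},{"x":0,"y":0,"z":0,"yaw":0},{"x":0,"y":0,"z":0,"yaw":0}]' >/dev/null
python3 -m inch '[{"x":0,"y":0,"z":0,"yaw":0},{"x":0,"y":0,"z":0,"yaw":0},{"x":0,"y":0,"z":0,"yaw":0},{"x":0,"y":0,"z":0,"yaw":0},{"x":0,"y":0,"z":0,"yaw":0}]' >/dev/null
python3 g.py h -160 2 220 0
python3 - <<'E'
from h import *
a=snap('scene','s5')[0];b=snap('side','d5')[0]
A=cv2.resize(a[190:400,210:440],(460,420),interpolation=2);B=cv2.resize(b[170:310,160:313],(459,420),interpolation=2)
cv2.imwrite('pics/c5.png',cv2.resize(np.hstack([A,B]),(800,366))[:,:,::-1])
E
```

```text
t 8.43 hatch xy [-156.7   -1.2] yaw -0.07 z 0.2168 F [ 0.  -0.2 -0. ] w 0.0309
units x -0.13 y -0.13 z -0.13 yaw -0.02
```

View pics/c5.png

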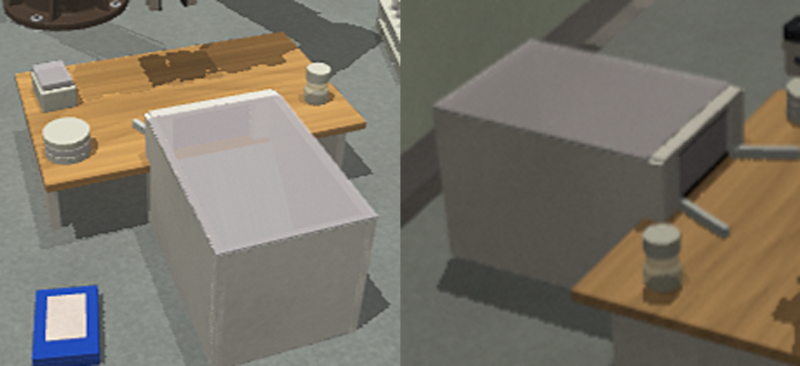

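The deck is empty and the bystanders are where they stood. The flap in the side view at (700,170) looks shut. I'll check the flap angle numerically and look into the well from above.

```bash
python3 -m inch '[{"x":0.5,"y":0,"z":-1,"yaw":0},{"x":0.5,"y":0,"z":-1,"yaw":0},{"x":1,"y":0,"z":-1,"yaw":0},{"x":1,"y":0,"z":-1,"yaw":0},{"x":1,"y":0,"z":0,"yaw":0}]' >/dev/null
python3 -m inch '[{"x":1,"y":0,"z":0,"yaw":0},{"x":1,"y":0,"z":0,"yaw":0},{"x":0.5,"y":0,"z":0,"yaw":0},{"x":0,"y":0,"z":0,"yaw":0},{"x":0,"y":0,"z":0,"yaw":0}]' >/dev/null
python3 g.py h 0 0 300 0
python3 - <<'E'
from h import *
H=np.array([.6358,.0067]);a=np.radians(-5.1);R=np.array([[np.cos(a),-np.sin(a)],[np.sin(a),np.cos(a)]])
D=np.load('pics/d5.npz');P=cloud(D['d'],D['K'],D['T']);q=np.c_[(P[...,:2].reshape(-1,2)-H)@R,P[...,2].ravel()]*1000
m=(abs(q[:,1])<44)&(q[:,2]>104)&(q[:,2]<149)&(q[:,0]>-20)&(q[:,0]<80);f=q[m];print(len(f),f[:,0].min(),np.median(f[:,0]),f[:,0].max(),'slope',np.polyfit(f[:,2],f[:,0],1))
p,d,K,T=snap('wrist','w6');P=cloud(d,K,T);q=np.c_[(P[...,:2].reshape(-1,2)-H)@R,P[...,2].ravel()]*1000
hsv=p.mean(-1).ravel();m=(q[:,0]>25)&(q[:,0]<225)&(abs(q[:,1])<65)
print('z pct in well',np.percentile(q[m][:,2],[2,25,50,75,98]) if m.any() else None)
E
```

```text
t 9.37 hatch xy [12.6 -2.9] yaw -0.03 z 0.3199 F [-1.2  0.1  0.3] w 0.0307
units x -0.50 y -0.11 z 0.80 yaw -0.01
308 -2.315469818793814 1.7053017649747464 4.8629468766210815 slope [0.01046197 0.3061627 ]
z pct in well [160.37431457 163.33685303 399.06109836 416.77698432 427.09941803]
```

View pics/w6.png

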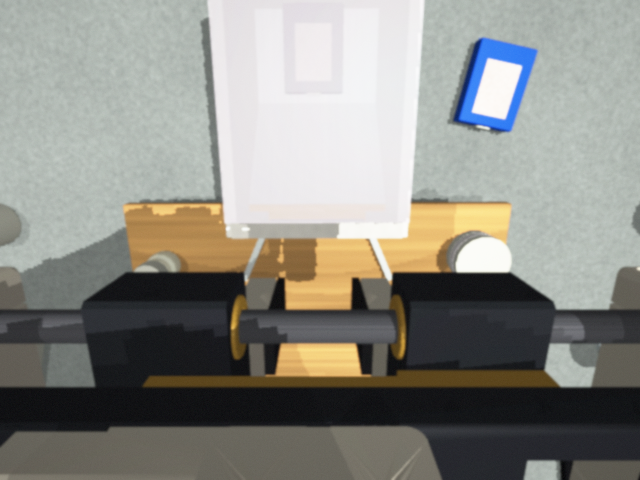

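Through the clear roof, the box lies flat in the well at (313,48), beyond the ramp's foot. The flap slope is 0.01 rad. I'll cast the box's centre as a check and hand in.

Run:
```python
from h import *
H=np.array([.6358,.0067]);a=np.radians(-5.1);R=np.array([[np.cos(a),-np.sin(a)],[np.sin(a),np.cos(a)]])
D=np.load('pics/w6.npz')
for z in(.02,.04): print(((ray(D['K'],D['T'],[[313,48],[285,90],[342,10]],z)[:,:2]-H)@R*1000).round())
r.close_job()
```

```text
[[182.   3.]
 [138.  35.]
 [219. -29.]]
[[177.   2.]
 [136.  33.]
 [213. -28.]]
the job is handed in; nothing more can be done
```

The slide box is filed in the hatch, the flap hangs shut behind it, and I handed the job in. It took about 9.4 s of the 48 s allowed.

- **Squaring:** The box started about 36 mm off the middle line and 12° askew. I straddled it with the fingers nearly touching its sides, slid it flat along the deck to the middle and turned it square.
- **Pushing:** I then pushed it from behind with the narrowed fingertips, through the flap and over the inner edge, and drew the fingers back.
- **Box:** The last picture, through the clear roof, shows it flat on the well's floor at about hatch x 180 mm, y 3 mm. This comes from rays cast onto the floor, because depth through the roof gave no reading.
- **Flap:** It measured 0.01 rad, so it is shut.
- **Bystanders:** Those on the deck and the blue look-alike beside the hatch looked unmoved in the pictures. I did not measure their positions, and the bottles, beaker and tube rack were mostly outside the last crops.
- **Forces:** Every reading stayed below about 2 N, and the gripper was clear of everything at the end.

No check failed or disagreed.

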